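# Open the punch's chute gate one counted turn past the slack

## Task

Open the waste-chute gate of the card punch by one full turn of its screw: the worn handwheel has free play, so turn it anticlockwise (seen from above) by its crank handle until you feel the screw begin to resist, stop and hold still there for about two seconds, then turn on smoothly by exactly one full turn counted from that point. Do not jerk or force the wheel, do not overshoot and come back, leave the other things around it where they are, and let go at the end.

Things in the scene. Friction and masses are not known exactly. Their poses are not given: they have to be found in the camera images.
- punch: the card punch: a white instrument whose flat deck (240 mm in x, 70 mm high) carries the handwheel at the origin's x, y; its punch head, 240 mm high, fills y from -180 to -310 mm and x from -110 to 90 mm in its own frame. Origin on the bench directly under the handwheel's axis; z up; it does not move. A grey column, 92 mm wide and 44 mm high, stands on the deck under the wheel.
- hub (a point): centre of the handwheel's rim, on the vertical wheel axis, about 134 mm above the bench. The aluminium wheel has three thin spokes and a rim 14 mm thick whose centre line has radius 55 mm; it stays at this height as it turns. The stem, a 10 mm steel rod on the axis, ends 12 mm above this point at first.
- wheel: the handwheel; origin on its axis 20 mm below the rim's centre, z up; its x axis points to the crank handle. Free play left: 0.4 to 3.1 rad anticlockwise, different each time, not readable from any heading. The handle takes about 0.5 N in the free play, then about 5 N along its path at a standstill plus 3.5 N per rad/s of turning; over about 16 N is forcing (30 N on its hidden dog wheel_c21, 30 mm from the axis).
- grip (a point): middle of the crank handle's gripping length: an upright black sleeve, 18 mm in diameter and 44 mm long (from 26 mm below this point to 18 mm above it), standing on the rim 55 mm from the wheel axis. The sleeve spins freely on its pin, so a gripper that holds it need not turn with the wheel. Its heading means nothing.
- stem (a joint): rise of the steel stem through the hub, in m: 0 at the start, 0.001 (1 mm) for each full turn of the hidden screw, which the wheel drives anticlockwise once the free play is used up. It does not move during the free play and stays where it is left. So the reading, good to some tenths of a mm, is too coarse to count by: go by feel and by the handle.
- wash_bottle: bystander: clear closed bottle, 56 mm diameter, 130 mm high, standing on the bench; origin at the centre of its underside.
- tube_rack: bystander: grey tube rack block, 70 x 120 x 40 mm, on the bench; origin at the centre of its underside.
- jar: bystander: small closed amber jar, 36 mm diameter, 34 mm high, standing on the deck; origin at the centre of its underside.

How it is judged:
By the outcome, as a careful person would: the job done as asked, in the order asked, and still so for the second after the job is handed in, with the robot touching nothing.
It also fails if it takes over 70 s, if anything falls off the work surface, if the arm or the gripper's body presses on something with over 40 N, if the wrist force passes 120 N, or if a joint passes its speed limit or range.

## Robot

A 7-joint arm with a two-finger parallel gripper is mounted at the origin on the work surface. World frame = base frame: x ahead of the robot, y to its left, z up, the work surface at z = 0. Lengths are in mm, angles in rad, forces in N, time in s.
With the tool pointing down it reaches from about 425 to 1025 mm from the base axis. Payload 3.6 kg.
Tool frame: the origin (TCP) lies at the very end of the fingers, on their centre line; the grasp point (between the pads) lies 19 mm behind it (bot.pinch_z is the distance from the TCP to the grasp point, in mm); z points along the fingers, y is the direction in which the jaws open and shut (so a half turn about z gives the same grasp; the last joint's range is limited). The gripper opens to 85 mm and grips with 20 to 120 N. Pads are 22 mm wide; open, the fingers measure 114 mm over their backs; the gripper's body (76 mm by 85 mm) begins 54 mm behind the grasp point. The pads swing forward as they close: fully open they stand 13 mm farther back than shut.
Start: joints at [-1.236, 0.591, 0.048, 1.609, -0.033, 0.943, -0.034], TCP at [301.436, 659.368, 231.302] pointing down, gripper open.
Joint ranges: [-2.69, 2.69], [-0.47, 2.24], [-1.27, 1.36], [0.19, 2.51], [-1.53, 4.68], [0.08, 2.07], [-3.09, 3.09]. Speed limits (rad/s): [2.57, 2.57, 3.14, 3.14, 3.14, 3.14, 3.14].

## Interface

Orientations are given as a rotation vector (axis times angle).
In Python, from workcell import bot gives the robot as it stands. The module is installed in compiled form; this text tells all that it offers.
- The arm moves only by the tool apply_moves, never from a script. Its arguments are lists of equal length, an entry for each row: "claw": the finger opening in cm, from 0 to 8.54; "delta_pos": the shift along the tool's x, y, z in cm, a list of three; "spin": the turn about the tool's z in degrees. A call has 1 to 10 rows; each row shifts and turns the commanded pose from where the row before left it, along the tool's axes as they then stand; what a row does not reach is not made up. A row lasts 1/10 s, in which the tool goes at most 50 mm and 8.59 degrees, less where a joint would pass 70% of its speed; a pose out of reach is approached as far as the arm can. A call is refused whole if a number of a shift passes 5 or a number of a turn 8.59, either way. A call with a gripper value outside its range is refused whole. The fingers move at their own pace and stop on an object; "squeeze" is the grip in N (left out, the last holds). Time passes only in rows, so rows that do not move let the fingers close. It gives the time, the measured TCP pose, the force and the opening at its end, in the units of the state.
- bot.observe(): the state, without advancing time (a new reading comes with each control period).
- bot.get_image(name): name is "scene" or "top" or "wrist"; returns the picture (400x640x3 uint8, red, green, blue); there is no depth.
- bot.get_calibration(name): a dict with "camera_matrix" (3x3 intrinsics, pixels), "xyz" and "rotation" of the camera in the world. Camera axes: x right, y up, looking along -z (the intrinsics and any distortion apply to the point x, -y, -z); pixel columns grow to the right and rows downward; lengths in mm; the calibration is good to about 2 mm. A picture is of the moment at which its call begins: read the wrist's pose just before it. get_calibration takes no time and is no camera call; for the wrist camera it gives the pose at the moment of the call.
- bot.finish_job(): hands the job in, once; it reports no verdict.
The state is a dict: "clock": time; "joint_pos": joint angles; "dq": joint speeds; "joint_efforts": joint torques, N m; "position": TCP position; "tool_rot": TCP orientation; "force": force on the tool from outside, world axes, zero at the start; "moment": the same for the moment, N m; "grip_width": finger opening in mm.
Only numpy, scipy, OpenCV 4.12 (cv2) and the standard library are available. Lean on these libraries where they do the work, as an engineer would, in place of code of your own. Each camera call takes 0.05 s, during which the arm holds its last target.

## Working session

There is one attempt and no reset: what is moved stays moved. The work goes in short steps, Python scripts to look and compute and a tool call to move; the robot and the scene stay as the last step left them, time stands still between calls to the robot, and variables do not carry over. Pictures are saved under pics/ and viewed, and the job is handed in when it is done.

Besides the shell and the picture viewer there is one more tool, called after "Call:" as name(argument=value, ...), one argument or row to a line, values as JSON. apply_moves: Moves the arm, as the interface text tells. Its arguments: {"type":"object","properties":{"claw":{"type":"array","items":{"type":"number"}},"delta_pos":{"type":"array","items":{"type":"array","items":{"type":"number"}}},"spin":{"type":"array","items":{"type":"number"}},"squeeze":{"type":"number"}},"required":["claw","delta_pos","spin"]}

```bash
mkdir -p pics; python3 - <<'E'
from workcell import bot
import cv2
print(bot.observe(), bot.pinch_z)
for n in ("scene","top","wrist"):
    print(n,bot.get_calibration(n))
    cv2.imwrite(f"pics/{n}0.png",bot.get_image(n)[:,:,::-1])
E
```

```text
{'clock': 0.0, 'joint_pos': array([-1.23550675,  0.59213994,  0.04832511,  1.60984082, -0.03331264,
        0.94272125, -0.03367905]), 'dq': array([ 4.70022594e-05,  5.89028536e-04, -2.19487959e-03,  1.79317517e-04,
        1.37930800e-03,  2.09872187e-04,  6.93285871e-05]), 'joint_efforts': array([-1.90440398e-03, -5.48699212e+01,  1.54640481e+00, -1.98127645e+01,
        9.40854923e-03,  8.90603667e-03, -1.00574465e-05]), 'position': array([301.08907161, 658.59529304, 230.11968099]), 'tool_rot': array([-0.66820501, -3.0693391 ,  0.00357437]), 'force': array([-0.68819259, -0.36725935, -0.42391332]), 'moment': array([-0.03532023,  0.02077639, -0.03595394]), 'grip_width': 85.27207405616086} 18.700000000000003
scene {'camera_matrix': array([[428.71499837,   0.        , 323.31105443],
       [  0.        , 428.71499837, 200.40668126],
       [  0.        ,   0.        ,   1.        ]]), 'xyz': array([1199.01687323,  216.66495481,  692.02249524]), 'rotation': array([0.58556526, 0.73036235, 1.62335516])}
top {'camera_matrix': array([[361.61896148,   0.        , 321.8430722 ],
       [  0.        , 361.61896148, 198.16782017],
       [  0.        ,   0.        ,   1.        ]]), 'xyz': array([483.64517281, 117.03612452, 766.02195901]), 'rotation': array([ 0.16721147, -0.14878876, -1.51588387])}
wrist {'camera_matrix': array([[308.86636095,   0.        , 318.74459336],
       [  0.        , 308.86636095, 202.71196839],
       [  0.        ,   0.        ,   1.        ]]), 'xyz': array([227.48201587, 693.9316848 , 371.9285783 ]), 'rotation': array([-0.29116031, -0.18399774,  1.13217113])}
```

View pics/scene0.png

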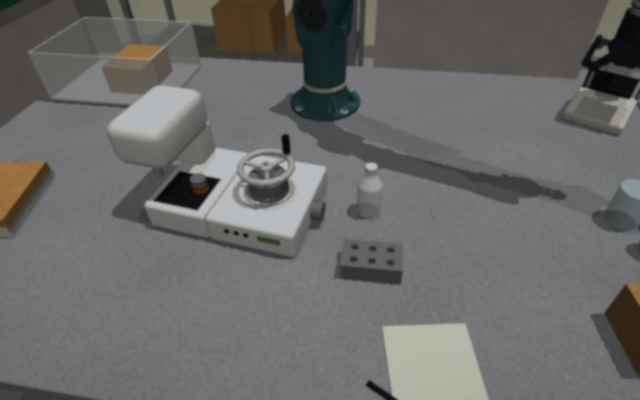

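View pics/top0.png

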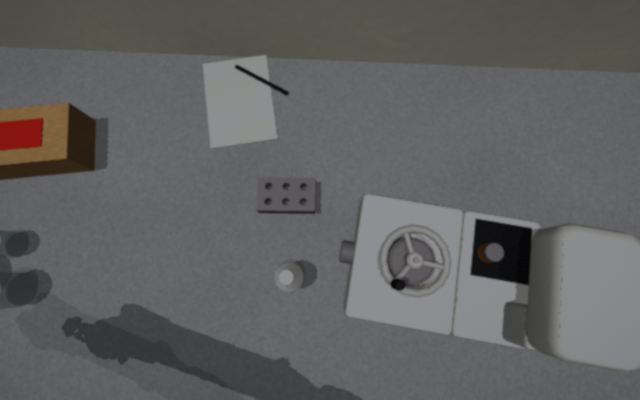

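View pics/wrist0.png

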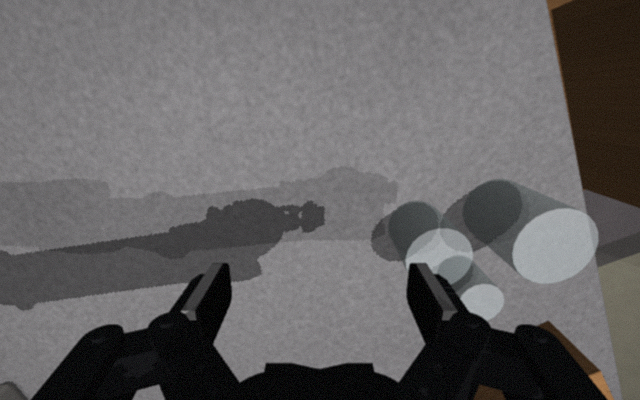

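```bash
cat > h.py <<'E'
from workcell import bot
import cv2, numpy as np
from scipy.spatial.transform import Rotation as R
def ray(n,px,c=None):
    c=c or bot.get_calibration(n); K=c["camera_matrix"]
    v=np.array([(px[0]-K[0,2])/K[0,0],-(px[1]-K[1,2])/K[1,1],-1.])
    return np.array(c["xyz"]),R.from_rotvec(c["rotation"]).apply(v)
def onz(n,px,z,c=None):
    o,d=ray(n,px,c); return o+d*(z-o[2])/d[2]
def tri(r1,r2):
    (o1,d1),(o2,d2)=r1,r2
    s=np.linalg.lstsq(np.c_[d1,-d2],o2-o1,rcond=None)[0]
    a,b=o1+s[0]*d1,o2+s[1]*d2
    return (a+b)/2,np.linalg.norm(a-b)
def proj(n,p,c=None):
    c=c or bot.get_calibration(n);v=R.from_rotvec(c["rotation"]).inv().apply(np.array(p)-c["xyz"])
    K=c["camera_matrix"];return np.array([K[0,2]-K[0,0]*v[0]/v[2],K[1,2]+K[1,1]*v[1]/v[2]])
E
python3 - <<'E'
import cv2
a=cv2.imread("pics/top0.png")[180:350,330:560]; cv2.imwrite("pics/t0z.png",cv2.resize(a,None,fx=3.4,fy=3.4,interpolation=2))
a=cv2.imread("pics/scene0.png")[120:250,140:340]; cv2.imwrite("pics/s0z.png",cv2.resize(a,None,fx=4,fy=4,interpolation=2))
E
```

```text
(no output)
```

View pics/t0z.png

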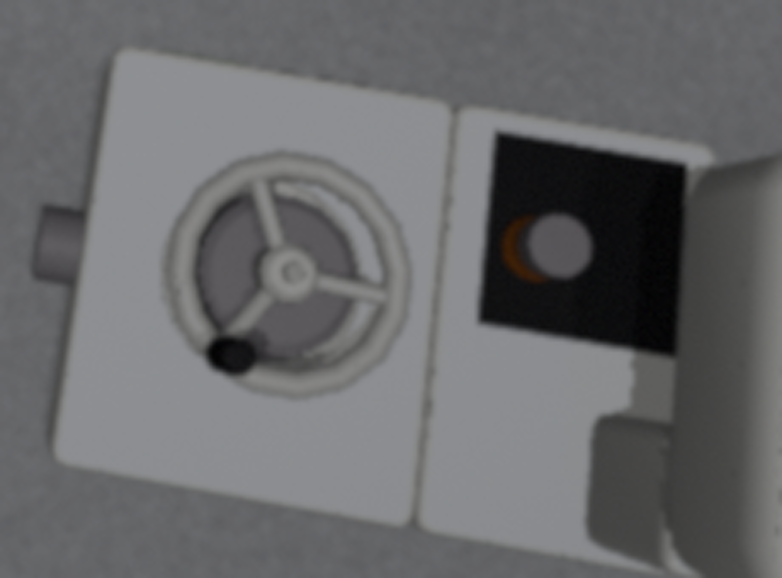

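View pics/s0z.png

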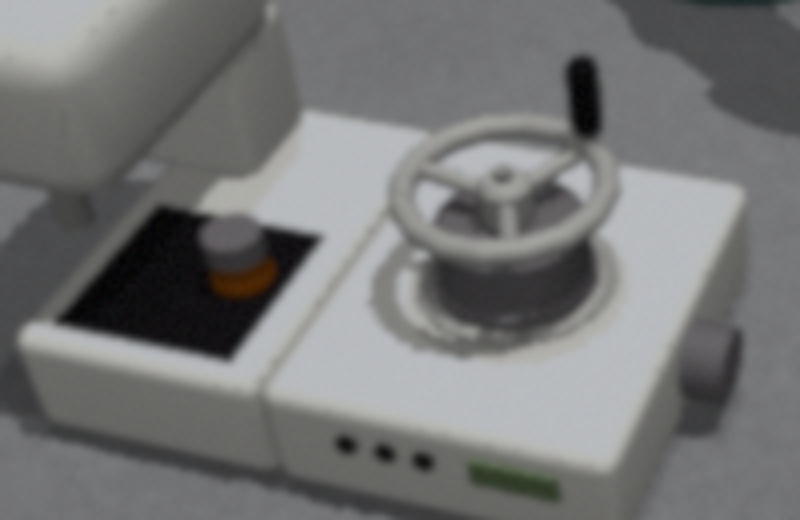

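```bash
python3 - <<'E'
from h import *
def t(p): return (330+p[0]/3.4-.35,180+p[1]/3.4-.35)
def s(p): return (140+p[0]/4-.38,120+p[1]/4-.38)
H=onz("top",t((287,274.5)),134);print("hub top",H)
print("hub stem top tri",tri(ray("top",t((293,271))),ray("scene",s((506,172)))))
# rim in scene: outer 389..621, 112..266
print("rim scene",onz("scene",s((505,189)),134))
for e in [(163,274),(411,274),(287,151),(287,398)]:
    print(np.linalg.norm((onz("top",t(e),134)-H)[:2]))
print("sleeve top", tri(ray("top",t((229,358))),ray("scene",s((583,66)))))
print("sleeve bot", tri(ray("top",t((243,348))),ray("scene",s((588,130)))))
print("cap", onz("top",t((229,358)),185), onz("scene",s((583,66)),185),onz("scene",s((588,130)),141))
for n,p in [("c1",(120,50)),("c2",(60,460)),("c3",(415,525)),("c4",(450,102)),("jar",(558,246))]: print(n,onz("top",t(p),70 if n!="jar" else 104))
print("bottle",onz("top",(287,272),130))
print(proj("top",(*H[:2],70)))
E
```

```text
hub top [511.78514077 -36.13283554 134.        ]
hub stem top tri (array([513.23558395, -36.79970605, 142.79574158]), np.float64(0.37452190388215506))
rim scene [516.63211408 -37.21854259 134.        ]
62.67604960802077
62.61728929144151
62.95474931994072
60.496257942179724
sleeve top (array([4.70664064e+02, 4.28814987e-01, 1.84083893e+02]), np.float64(4.413964698506276))
sleeve bot (array([473.86479452,  -6.60392366, 145.70054142]), np.float64(10.105251284744616))
cap [470.34031794   2.82893628 185.        ] [471.74084061  -1.49342472 185.        ] [468.25057738  -3.17830834 141.        ]
c1 [638.11786255  44.55835377  70.        ]
c2 [409.31801061  71.09815545  70.        ]
c3 [ 385.64984336 -119.78657784   70.        ]
c4 [ 616.80150589 -144.84484271   70.        ]
jar [ 535.23139485 -187.09394555  104.        ]
bottle [481.31744393 181.39222464 130.        ]
[405.84933304 261.4965596 ]
```

Call:
apply_moves(
  claw=[5, 5, 5, 5, 5, 5, 5, 5, 5, 5],
  delta_pos=[
    [0, 0, 0],
    [0, 0, 0],
    [0, 0, 0],
    [0, 0, 0],
    [0, 0, 0],
    [0, 0, 0],
    [0, 0, 0],
    [0, 0, 0],
    [0, 0, 0],
    [0, 0, 0],
  ],
  spin=[6.54, 6.54, 6.54, 6.54, 6.54, 6.54, 6.54, 6.54, 6.54, 6.54],
  squeeze=35,
)

```text
clock: 1.15
position: [301.2, 659.1, 230.8]
tool_rot: [2.226, 2.217, -0.001]
force: [0.8, -0.4, 0.5]
grip_width: 49.5
```

```bash
cat > st.py <<'E'
from h import *
o=bot.observe(); M=R.from_rotvec(o["tool_rot"]).as_matrix()
print(round(o["clock"],2),o["position"].round(2),"F",o["force"].round(2),"w",round(o["grip_width"],1)); print("x",M[:,0].round(3),"y",M[:,1].round(3)); print(o["joint_pos"].round(3))
E
python3 st.py
```

```text
1.15 [301.17 659.13 230.81] F [ 0.77 -0.37  0.53] w 49.5
x [ 0.004  1.    -0.001] y [ 1.    -0.004 -0.   ]
[-1.429  0.615  0.355  1.619 -0.249  0.954 -0.993]
```

Call:
apply_moves(
  claw=[5, 5, 5, 5, 5, 5, 5, 5, 5, 5],
  delta_pos=[
    [-2, 0.5, 0],
    [-3.3, 0.85, 0],
    [-3.3, 0.85, 0],
    [-3.3, 0.85, 0],
    [-3.3, 0.85, 0],
    [-3.3, 0.85, 0],
    [-3.3, 0.85, 0],
    [-3.3, 0.85, 0],
    [-3.3, 0.85, 0],
    [-3.3, 0.85, 0],
  ],
  spin=[0, 0, 0, 0, 0, 0, 0, 0, 0, 0],
)

```text
clock: 2.15
position: [383.1, 341.0, 231.2]
tool_rot: [-2.22, -2.222, 0.0]
force: [0.1, -0.2, -0.2]
grip_width: 50.2
```

Call:
apply_moves(
  claw=[5, 5, 5, 5, 5, 5, 5, 5, 5, 5],
  delta_pos=[
    [-3.3, 0.85, 0],
    [-3.3, 0.85, 0],
    [-3.3, 0.85, 0],
    [-3.3, 0.85, 0],
    [-3.3, 0.85, 0],
    [-3.3, 0.85, 0],
    [-3.3, 0.85, 0],
    [-3.3, 0.85, 0],
    [-2, 0.5, 0],
    [0, 0, 0],
  ],
  spin=[0, 0, 0, 0, 0, 0, 0, 0, 0, 0],
)

```text
clock: 3.15
position: [456.7, 55.1, 231.5]
tool_rot: [2.227, 2.214, -0.0]
force: [0.8, -0.3, 0.1]
grip_width: 50.0
```

```bash
python3 st.py; python3 - <<'E'
from h import *
for n in ("wrist","top"):
    np.save("cal_"+n,bot.get_calibration(n),allow_pickle=True)
    cv2.imwrite(f"pics/{n}1.png",bot.get_image(n)[:,:,::-1])
c=bot.get_calibration("wrist");print(c)
for p in [(471,0,185),(471,0,141),(513,-36.5,134)]: print(proj("wrist",p,c))
E
```

```text
3.15 [456.74  55.14 231.51] F [ 0.85 -0.28  0.1 ] w 50.0
x [ 0.006  1.    -0.001] y [ 1.    -0.006  0.001]
[-0.607  0.283  0.478  2.202 -0.2    0.696  0.003]
{'camera_matrix': array([[308.86636095,   0.        , 318.74459336],
       [  0.        , 308.86636095, 202.71196839],
       [  0.        ,   0.        ,   1.        ]]), 'xyz': array([457.66321241, 141.79244647, 372.95185255]), 'rotation': array([-3.26607042e-01,  1.40110050e-03,  1.41237417e-04])}
[337.55696105 304.98255177]
[334.67205578 272.46615258]
[379.42539105 303.20701588]
```

View pics/wrist1.png

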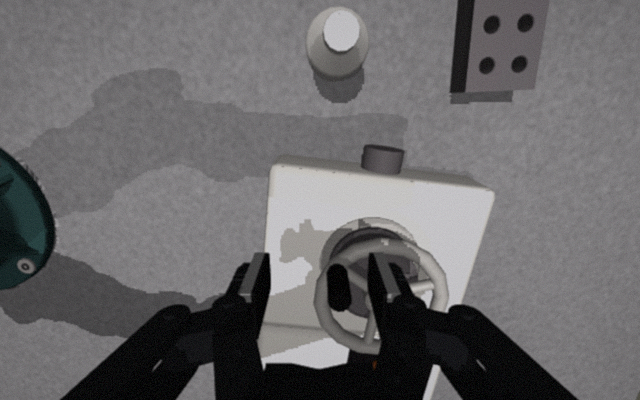

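Call:
apply_moves(
  claw=[5, 5, 5, 5, 5, 5, 5, 5, 5, 5],
  delta_pos=[
    [-1.3, 0.4, 0],
    [-2, 0.5, 0],
    [-1.6, 0.46, 0],
    [-0.7, 0.2, 0],
    [0, 0, 1],
    [0, 0, 2],
    [0, 0, 2],
    [0, 0, 2],
    [0, 0, 1],
    [0, 0, 0],
  ],
  spin=[0, 0, 0, 0, 0, 0, 0, 0, 0, 0],
)

```text
clock: 4.25
position: [470.5, 3.6, 149.8]
tool_rot: [-2.217, -2.222, 0.004]
force: [-0.2, 0.6, -0.3]
grip_width: 50.3
```

```bash
python3 st.py; python3 - <<'E'
from h import *
c=bot.get_calibration("wrist")
cv2.imwrite(f"pics/wrist2.png",bot.get_image("wrist")[:,:,::-1])
cv2.imwrite(f"pics/scene2.png",cv2.resize(bot.get_image("scene")[80:260,130:350,::-1],None,fx=3,fy=3,interpolation=2))
for p in [(472.3,-.5,185),(472.3,-.5,141)]: print(proj("wrist",p,c))
E
```

```text
4.25 [470.51   3.58 149.75] F [-0.19  0.56 -0.28] w 50.3
x [-0.002  1.     0.   ] y [ 1.     0.002 -0.004]
[-0.403  0.436  0.392  2.248 -0.335  0.515  0.252]
[319.34034585 319.08564297]
[319.58649973 265.05930771]
```

View pics/wrist2.png

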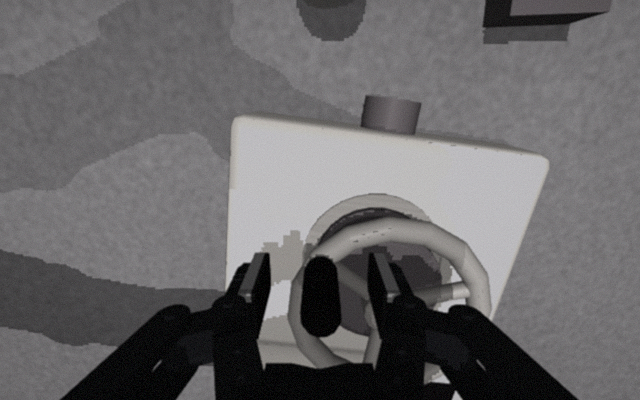

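View pics/scene2.png

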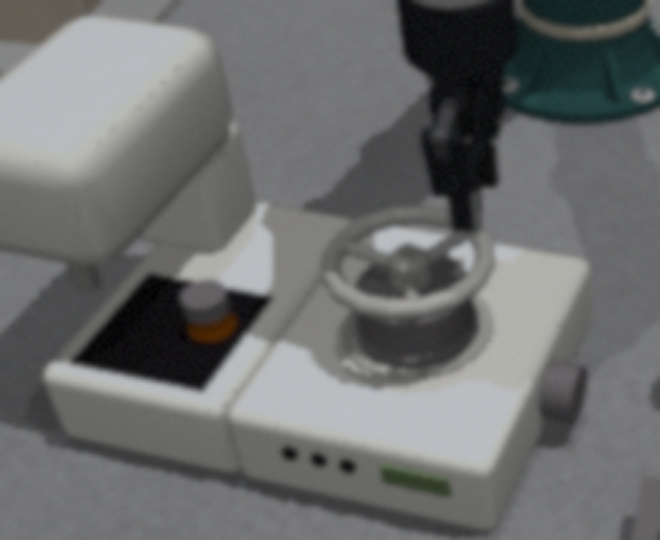

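Call:
apply_moves(
  claw=[5, 5, 4, 3, 2.4, 1.5, 1.0, 1.0, 1.0],
  delta_pos=[
    [-0.2, 0.1, 0],
    [-0.1, 0, 0],
    [0, 0, 0],
    [0, 0, 0],
    [0, 0, 0],
    [0, 0, 0],
    [0, 0, 0],
    [0, 0, 0],
    [0, 0, 0],
  ],
  spin=[0, 0, 0, 0, 0, 0, 0, 0, 0],
  squeeze=35,
)

```text
clock: 5.25
position: [472.7, -0.3, 151.4]
tool_rot: [-2.22, -2.222, 0.0]
force: [-1.6, 0.8, 5.0]
grip_width: 16.9
```

```bash
python3 st.py
```

```text
5.25 [ 4.7266e+02 -3.3000e-01  1.5142e+02] F [-1.58  0.81  5.  ] w 16.9
x [-0.001  1.     0.   ] y [ 1.     0.001 -0.001]
[-0.396  0.434  0.394  2.244 -0.334  0.517  0.259]
```

```bash
cat > gen.py <<'E'
import numpy as np,sys
# usage: th0(rad) step n  [R]  -> rows [tool x(=dY), tool y(=dX)] cm
th0,step,n=float(sys.argv[1]),float(sys.argv[2]),int(sys.argv[3]); Rr=float(sys.argv[4]) if len(sys.argv)>4 else 55.
th=th0+step*np.arange(n+1); P=np.c_[np.sin(th),np.cos(th)]*Rr/10
P=np.round(P-P[0],2); d=np.round(np.diff(P,axis=0),2)+0.
for k in range(0,n,5): print(f"{th[k]:.3f}->{th[min(k+5,n)]:.3f}", [[float(a),float(b),0] for a,b in d[k:k+5]])
E
python3 gen.py 2.412 0.03 105
```

```text
2.412->2.562 [[-0.12, -0.11, 0], [-0.13, -0.1, 0], [-0.13, -0.1, 0], [-0.14, -0.1, 0], [-0.13, -0.09, 0]]
2.562->2.712 [[-0.14, -0.09, 0], [-0.15, -0.08, 0], [-0.14, -0.08, 0], [-0.15, -0.08, 0], [-0.15, -0.07, 0]]
2.712->2.862 [[-0.15, -0.07, 0], [-0.15, -0.06, 0], [-0.15, -0.06, 0], [-0.16, -0.05, 0], [-0.16, -0.05, 0]]
2.862->3.012 [[-0.16, -0.04, 0], [-0.16, -0.04, 0], [-0.16, -0.03, 0], [-0.16, -0.03, 0], [-0.17, -0.02, 0]]
3.012->3.162 [[-0.16, -0.02, 0], [-0.16, -0.02, 0], [-0.17, -0.01, 0], [-0.16, 0.0, 0], [-0.17, 0.0, 0]]
3.162->3.312 [[-0.16, 0.01, 0], [-0.17, 0.01, 0], [-0.16, 0.01, 0], [-0.17, 0.02, 0], [-0.16, 0.03, 0]]
3.312->3.462 [[-0.16, 0.03, 0], [-0.16, 0.04, 0], [-0.16, 0.04, 0], [-0.16, 0.04, 0], [-0.16, 0.05, 0]]
3.462->3.612 [[-0.15, 0.05, 0], [-0.16, 0.06, 0], [-0.15, 0.07, 0], [-0.15, 0.06, 0], [-0.15, 0.08, 0]]
3.612->3.762 [[-0.14, 0.07, 0], [-0.15, 0.09, 0], [-0.14, 0.08, 0], [-0.14, 0.09, 0], [-0.13, 0.09, 0]]
3.762->3.912 [[-0.14, 0.1, 0], [-0.13, 0.1, 0], [-0.12, 0.11, 0], [-0.13, 0.11, 0], [-0.12, 0.11, 0]]
3.912->4.062 [[-0.11, 0.12, 0], [-0.12, 0.12
[... 362 characters left out ...]
, 0]]
4.512->4.662 [[-0.03, 0.16, 0], [-0.02, 0.16, 0], [-0.02, 0.16, 0], [-0.02, 0.17, 0], [-0.01, 0.16, 0]]
4.662->4.812 [[0.0, 0.17, 0], [-0.01, 0.16, 0], [0.01, 0.17, 0], [0.01, 0.16, 0], [0.01, 0.17, 0]]
4.812->4.962 [[0.02, 0.16, 0], [0.02, 0.16, 0], [0.03, 0.17, 0], [0.04, 0.16, 0], [0.03, 0.16, 0]]
4.962->5.112 [[0.05, 0.16, 0], [0.05, 0.16, 0], [0.05, 0.15, 0], [0.06, 0.16, 0], [0.06, 0.15, 0]]
5.112->5.262 [[0.06, 0.15, 0], [0.07, 0.15, 0], [0.08, 0.15, 0], [0.08, 0.14, 0], [0.08, 0.14, 0]]
5.262->5.412 [[0.09, 0.14, 0], [0.09, 0.14, 0], [0.1, 0.13, 0], [0.1, 0.13, 0], [0.11, 0.13, 0]]
5.412->5.562 [[0.1, 0.13, 0], [0.12, 0.12, 0], [0.11, 0.12, 0], [0.12, 0.11, 0], [0.12, 0.11, 0]]
```

Sleeve is gripped (16.9 mm between the pads). First 0.15 rad, well within the guaranteed free play.

Call:
apply_moves(
  claw=[1, 1, 1, 1, 1],
  delta_pos=[
    [-0.12, -0.11, 0],
    [-0.13, -0.1, 0],
    [-0.13, -0.1, 0],
    [-0.14, -0.1, 0],
    [-0.13, -0.09, 0],
  ],
  spin=[0, 0, 0, 0, 0],
)

```text
clock: 5.75
position: [467.6, -6.7, 151.4]
tool_rot: [-2.22, -2.222, -0.0]
force: [-1.2, 1.3, 6.0]
grip_width: 17.0
```

```bash
cat > an.py <<'E'
from h import *
C=np.array([513.7,-36.8])
o=bot.observe(); p=o["position"]; r=p[:2]-C; th=np.arctan2(r[1],r[0])%(2*np.pi); u=r/np.linalg.norm(r); t=np.array([-u[1],u[0]])
print(round(o["clock"],2),p.round(2),"R %.2f th %.3f"%(np.linalg.norm(r),th),"Fr %.2f Ft %.2f Fz %.2f"%(o["force"][:2]@u,o["force"][:2]@t,o["force"][2]),"w",round(o["grip_width"],2),"q",o["joint_pos"].round(2))
E
python3 an.py
```

```text
5.75 [467.58  -6.73 151.42] R 55.06 th 2.564 Fr 1.74 Ft -0.42 Fz 6.02 w 17.01 q [-0.38  0.43  0.39  2.25 -0.33  0.51  0.27]
```

Call:
apply_moves(
  claw=[1, 1, 1, 1, 1],
  delta_pos=[
    [-0.14, -0.09, 0],
    [-0.15, -0.08, 0],
    [-0.14, -0.08, 0],
    [-0.15, -0.08, 0],
    [-0.15, -0.07, 0],
  ],
  spin=[0, 0, 0, 0, 0],
)

```text
clock: 6.25
position: [463.3, -14.1, 151.4]
tool_rot: [-2.22, -2.221, 0.001]
force: [-2.1, 1.3, 6.6]
grip_width: 17.1
```

```bash
python3 an.py
```

```text
6.25 [463.29 -14.14 151.39] R 55.27 th 2.719 Fr 2.47 Ft -0.33 Fz 6.59 w 17.15 q [-0.37  0.43  0.39  2.26 -0.33  0.51  0.29]
```

Call:
apply_moves(
  claw=[1, 1, 1],
  delta_pos=[
    [-0.15, -0.07, 0],
    [-0.15, -0.06, 0],
    [-0.15, -0.06, 0],
  ],
  spin=[0, 0, 0],
)

```text
clock: 6.55
position: [461.3, -18.8, 151.4]
tool_rot: [-2.22, -2.221, 0.001]
force: [-1.8, 1.8, 6.6]
grip_width: 16.9
```

```bash
python3 an.py
```

```text
6.55 [461.31 -18.76 151.39] R 55.41 th 2.810 Fr 2.32 Ft -1.15 Fz 6.61 w 16.88 q [-0.36  0.42  0.39  2.27 -0.33  0.51  0.3 ]
```

Call:
apply_moves(
  claw=[1, 1, 1],
  delta_pos=[
    [-0.16, -0.05, 0],
    [-0.16, -0.05, 0],
    [-0.16, -0.04, 0],
  ],
  spin=[0, 0, 0],
)

```text
clock: 6.85
position: [459.8, -23.7, 151.4]
tool_rot: [-2.22, -2.221, 0.001]
force: [-2.5, 1.4, 6.6]
grip_width: 16.7
```

```bash
python3 an.py
```

```text
6.85 [459.77 -23.68 151.39] R 55.51 th 2.903 Fr 2.73 Ft -0.74 Fz 6.62 w 16.68 q [-0.35  0.42  0.39  2.27 -0.33  0.5   0.31]
```

Call:
apply_moves(
  claw=[1, 1, 1],
  delta_pos=[
    [-0.16, -0.04, 0],
    [-0.16, -0.03, 0],
    [-0.16, -0.03, 0],
  ],
  spin=[0, 0, 0],
)

```text
clock: 7.15
position: [458.7, -28.6, 151.4]
tool_rot: [-2.22, -2.221, 0.001]
force: [-2.8, 1.7, 7.4]
grip_width: 17.2
```

```bash
python3 an.py
```

```text
7.15 [458.71 -28.6  151.4 ] R 55.59 th 2.994 Fr 3.01 Ft -1.31 Fz 7.42 w 17.18 q [-0.34  0.42  0.39  2.27 -0.33  0.5   0.32]
```

Call:
apply_moves(
  claw=[1, 1, 1],
  delta_pos=[
    [-0.16, -0.05, 0],
    [-0.17, -0.04, 0],
    [-0.16, -0.04, 0],
  ],
  spin=[0, 0, 0],
)

```text
clock: 7.45
position: [458.1, -33.7, 151.4]
tool_rot: [-2.221, -2.222, 0.0]
force: [-1.1, 1.4, 6.1]
grip_width: 16.7
```

```bash
python3 an.py
```

```text
7.45 [458.05 -33.72 151.41] R 55.73 th 3.086 Fr 1.19 Ft -1.38 Fz 6.09 w 16.67 q [-0.33  0.42  0.39  2.27 -0.33  0.5   0.33]
```

Call:
apply_moves(
  claw=[1, 1, 1],
  delta_pos=[
    [-0.17, -0.01, 0],
    [-0.16, 0, 0],
    [-0.17, 0, 0],
  ],
  spin=[0, 0, 0],
)

```text
clock: 7.75
position: [457.9, -38.8, 151.4]
tool_rot: [-2.221, -2.222, 0.001]
force: [-2.0, 0.8, 5.5]
grip_width: 16.6
```

```bash
sed -i 's/513.7,-36.8/512.9,-36.8/' an.py; python3 an.py
```

```text
7.75 [457.9  -38.77 151.4 ] R 55.03 th 3.177 Fr 1.99 Ft -0.86 Fz 5.55 w 16.61 q [-0.31  0.42  0.39  2.27 -0.33  0.5   0.34]
```

Call:
apply_moves(
  claw=[1, 1, 1],
  delta_pos=[
    [-0.16, 0.01, 0],
    [-0.17, 0.01, 0],
    [-0.16, 0.01, 0],
  ],
  spin=[0, 0, 0],
)

```text
clock: 8.05
position: [458.2, -43.8, 151.4]
tool_rot: [-2.221, -2.222, 0.001]
force: [-1.4, 0.5, 5.0]
grip_width: 16.5
```

```bash
python3 an.py
```

```text
8.05 [458.2  -43.79 151.41] R 55.15 th 3.269 Fr 1.37 Ft -0.66 Fz 4.98 w 16.51 q [-0.3   0.42  0.39  2.27 -0.33  0.5   0.35]
```

Call:
apply_moves(
  claw=[1, 1, 1],
  delta_pos=[
    [-0.17, 0.02, 0],
    [-0.16, 0.03, 0],
    [-0.16, 0.03, 0],
  ],
  spin=[0, 0, 0],
)

```text
clock: 8.35
position: [459.0, -48.8, 151.4]
tool_rot: [-2.221, -2.222, 0.001]
force: [-1.6, 0.2, 6.1]
grip_width: 16.9
```

```bash
python3 an.py
```

```text
8.35 [458.97 -48.75 151.42] R 55.24 th 3.360 Fr 1.51 Ft -0.54 Fz 6.06 w 16.91 q [-0.29  0.42  0.39  2.27 -0.33  0.5   0.36]
```

Call:
apply_moves(
  claw=[1, 1, 1],
  delta_pos=[
    [-0.16, 0.04, 0],
    [-0.16, 0.04, 0],
    [-0.16, 0.04, 0],
  ],
  spin=[0, 0, 0],
)

```text
clock: 8.65
position: [460.2, -53.6, 151.4]
tool_rot: [2.221, 2.221, -0.001]
force: [-1.7, 0.0, 5.0]
grip_width: 16.8
```

```bash
python3 an.py
```

```text
8.65 [460.21 -53.62 151.41] R 55.31 th 3.451 Fr 1.59 Ft -0.51 Fz 5.03 w 16.83 q [-0.28  0.42  0.39  2.26 -0.33  0.51  0.37]
```

Call:
apply_moves(
  claw=[1, 1, 1],
  delta_pos=[
    [-0.16, 0.05, 0],
    [-0.15, 0.05, 0],
    [-0.16, 0.06, 0],
  ],
  spin=[0, 0, 0],
)

```text
clock: 8.95
position: [461.9, -58.4, 151.4]
tool_rot: [2.221, 2.221, -0.001]
force: [-1.6, 0.6, 5.6]
grip_width: 17.2
```

```bash
python3 an.py
```

```text
8.95 [461.85 -58.38 151.42] R 55.42 th 3.542 Fr 1.28 Ft -1.20 Fz 5.55 w 17.18 q [-0.27  0.43  0.39  2.26 -0.33  0.51  0.37]
```

Call:
apply_moves(
  claw=[1, 1, 1],
  delta_pos=[
    [-0.15, 0.07, 0],
    [-0.15, 0.06, 0],
    [-0.15, 0.08, 0],
  ],
  spin=[0, 0, 0],
)

```text
clock: 9.25
position: [464.0, -63.0, 151.4]
tool_rot: [2.221, 2.221, -0.001]
force: [-1.7, 0.4, 6.1]
grip_width: 17.0
```

```bash
python3 an.py
```

```text
9.25 [463.97 -62.96 151.42] R 55.49 th 3.633 Fr 1.32 Ft -1.14 Fz 6.13 w 17.04 q [-0.26  0.43  0.39  2.25 -0.33  0.51  0.38]
```

Call:
apply_moves(
  claw=[1, 1, 1],
  delta_pos=[
    [-0.14, 0.07, 0],
    [-0.15, 0.09, 0],
    [-0.14, 0.08, 0],
  ],
  spin=[0, 0, 0],
)

```text
clock: 9.55
position: [466.5, -67.4, 151.4]
tool_rot: [2.221, 2.221, -0.001]
force: [-0.5, -0.5, 5.3]
grip_width: 16.9
```

```bash
python3 an.py
```

```text
9.55 [466.46 -67.38 151.4 ] R 55.60 th 3.724 Fr 0.69 Ft 0.20 Fz 5.29 w 16.91 q [-0.25  0.43  0.39  2.25 -0.33  0.51  0.39]
```

Call:
apply_moves(
  claw=[1, 1, 1],
  delta_pos=[
    [-0.14, 0.09, 0],
    [-0.13, 0.09, 0],
    [-0.14, 0.1, 0],
  ],
  spin=[0, 0, 0],
)

```text
clock: 9.85
position: [469.3, -71.4, 151.4]
tool_rot: [2.221, 2.221, -0.001]
force: [-1.1, -1.0, 4.3]
grip_width: 16.8
```

```bash
python3 an.py
```

```text
9.85 [469.31 -71.4  151.41] R 55.65 th 3.812 Fr 1.45 Ft 0.09 Fz 4.35 w 16.83 q [-0.24  0.44  0.39  2.24 -0.33  0.52  0.4 ]
```

Call:
apply_moves(
  claw=[1, 1, 1],
  delta_pos=[
    [-0.13, 0.1, 0],
    [-0.12, 0.11, 0],
    [-0.13, 0.11, 0],
  ],
  spin=[0, 0, 0],
)

```text
clock: 10.15
position: [472.5, -75.2, 151.4]
tool_rot: [2.221, 2.221, -0.001]
force: [-1.5, 0.7, 5.3]
grip_width: 16.7
```

```bash
python3 an.py
```

```text
10.15 [472.51 -75.23 151.43] R 55.75 th 3.902 Fr 0.62 Ft -1.51 Fz 5.29 w 16.75 q [-0.23  0.44  0.39  2.23 -0.33  0.52  0.41]
```

Call:
apply_moves(
  claw=[1, 1, 1],
  delta_pos=[
    [-0.12, 0.11, 0],
    [-0.11, 0.12, 0],
    [-0.12, 0.12, 0],
  ],
  spin=[0, 0, 0],
)

```text
clock: 10.45
position: [476.1, -78.8, 151.4]
tool_rot: [2.221, 2.221, -0.001]
force: [-2.1, -0.5, 4.8]
grip_width: 17.0
```

```bash
python3 an.py
```

```text
10.45 [476.14 -78.78 151.43] R 55.80 th 3.993 Fr 1.71 Ft -1.25 Fz 4.83 w 17.0 q [-0.22  0.44  0.39  2.22 -0.33  0.53  0.41]
```

Call:
apply_moves(
  claw=[1, 1, 1],
  delta_pos=[
    [-0.11, 0.12, 0],
    [-0.1, 0.13, 0],
    [-0.1, 0.13, 0],
  ],
  spin=[0, 0, 0],
)

```text
clock: 10.75
position: [479.9, -81.9, 151.4]
tool_rot: [2.221, 2.221, -0.001]
force: [-2.0, -0.9, 4.9]
grip_width: 17.1
```

```bash
python3 an.py
```

```text
10.75 [479.92 -81.9  151.44] R 55.87 th 4.081 Fr 1.93 Ft -1.12 Fz 4.93 w 17.15 q [-0.22  0.45  0.39  2.22 -0.33  0.53  0.42]
```

Call:
apply_moves(
  claw=[1, 1, 1],
  delta_pos=[
    [-0.1, 0.13, 0],
    [-0.1, 0.14, 0],
    [-0.08, 0.14, 0],
  ],
  spin=[0, 0, 0],
)

```text
clock: 11.05
position: [484.1, -84.7, 151.4]
tool_rot: [2.221, 2.221, -0.001]
force: [-0.9, -2.3, 5.0]
grip_width: 17.3
```

```bash
python3 an.py
```

```text
11.05 [484.08 -84.68 151.42] R 55.88 th 4.171 Fr 2.49 Ft 0.40 Fz 5.03 w 17.29 q [-0.21  0.45  0.38  2.21 -0.33  0.54  0.42]
```

Call:
apply_moves(
  claw=[1, 1, 1],
  delta_pos=[
    [-0.1, 0.14, 0],
    [-0.09, 0.14, 0],
    [-0.09, 0.15, 0],
  ],
  spin=[0, 0, 0],
)

```text
clock: 11.35
position: [488.6, -87.2, 151.4]
tool_rot: [2.221, 2.221, -0.0]
force: [-0.6, -2.0, 5.7]
grip_width: 17.0
```

```bash
python3 an.py
```

```text
11.35 [488.61 -87.21 151.45] R 55.95 th 4.263 Fr 2.09 Ft 0.28 Fz 5.69 w 17.04 q [-0.21  0.46  0.38  2.2  -0.33  0.54  0.42]
```

Next from 4.242.

Call:
apply_moves(
  claw=[1, 1, 1],
  delta_pos=[
    [-0.07, 0.15, 0],
    [-0.07, 0.15, 0],
    [-0.06, 0.15, 0],
  ],
  spin=[0, 0, 0],
)

```text
clock: 11.65
position: [490.4, -88.0, 151.3]
tool_rot: [-2.217, -2.218, 0.004]
force: [-6.4, 1.4, 13.5]
grip_width: 17.3
```

```bash
python3 an.py
```

```text
11.65 [490.36 -88.04 151.31] R 55.98 th 4.298 Fr 1.29 Ft -6.45 Fz 13.46 w 17.34 q [-0.2   0.46  0.38  2.19 -0.33  0.55  0.43]
```

Call:
apply_moves(
  claw=[1],
  delta_pos=[
    [0, 0, 0],
  ],
  spin=[0],
)

```text
clock: 11.75
position: [490.5, -88.1, 151.3]
tool_rot: [-2.218, -2.218, 0.003]
force: [-6.1, 0.7, 11.1]
grip_width: 16.9
```

```bash
python3 an.py
```

```text
11.75 [490.5  -88.1  151.32] R 55.98 th 4.301 Fr 1.80 Ft -5.84 Fz 11.10 w 16.89 q [-0.2   0.46  0.38  2.19 -0.33  0.55  0.43]
```

Call:
apply_moves(
  claw=[1, 1, 1, 1, 1, 1, 1, 1, 1, 1],
  delta_pos=[
    [0, 0, 0],
    [0, 0, 0],
    [0, 0, 0],
    [0, 0, 0],
    [0, 0, 0],
    [0, 0, 0],
    [0, 0, 0],
    [0, 0, 0],
    [0, 0, 0],
    [0, 0, 0],
  ],
  spin=[0, 0, 0, 0, 0, 0, 0, 0, 0, 0],
)

```text
clock: 12.75
position: [490.5, -88.1, 151.4]
tool_rot: [-2.218, -2.219, 0.003]
force: [-5.4, 0.1, 11.2]
grip_width: 17.4
```

```bash
python3 an.py
```

```text
12.75 [490.54 -88.07 151.35] R 55.94 th 4.301 Fr 2.10 Ft -5.00 Fz 11.21 w 17.42 q [-0.2   0.46  0.38  2.19 -0.33  0.55  0.43]
```

Call:
apply_moves(
  claw=[1, 1, 1, 1, 1, 1, 1, 1, 1, 1],
  delta_pos=[
    [0, 0, 0],
    [0, 0, 0],
    [0, 0, 0],
    [0, 0, 0],
    [0, 0, 0],
    [0, 0, 0],
    [0, 0, 0],
    [0, 0, 0],
    [0, 0, 0],
    [0, 0, 0],
  ],
  spin=[0, 0, 0, 0, 0, 0, 0, 0, 0, 0],
)

```text
clock: 13.75
position: [490.5, -88.1, 151.3]
tool_rot: [-2.218, -2.219, 0.003]
force: [-5.8, 0.9, 10.4]
grip_width: 16.7
```

```bash
python3 an.py; python3 -c "
from workcell import bot;print(bot.observe())"
```

```text
13.75 [490.51 -88.12 151.34] R 55.99 th 4.301 Fr 1.51 Ft -5.70 Fz 10.40 w 16.7 q [-0.2   0.46  0.38  2.19 -0.33  0.55  0.43]
{'clock': 13.75, 'joint_pos': array([-0.20122695,  0.46092956,  0.38350911,  2.18797257, -0.32575276,
        0.55064456,  0.42704078]), 'dq': array([ 1.66549319e-03,  1.34292302e-03,  7.94974700e-04, -1.77679827e-03,
       -1.58858746e-06,  1.88325675e-03, -1.06163021e-03]), 'joint_efforts': array([-2.99262637e-01, -3.34228563e+01,  3.11495885e+00, -1.34741583e+01,
       -2.90458929e-01, -1.51245486e+00, -2.23332208e-03]), 'position': array([490.51395981, -88.12256408, 151.3442275 ]), 'tool_rot': array([-2.2178569 , -2.21876261,  0.00313939]), 'force': array([-5.82295681,  0.89663701, 10.40236948]), 'moment': array([ 0.08172021,  1.13152756, -0.03080794]), 'grip_width': 16.700708438162142}
```

```bash
python3 - <<'E'
import numpy as np
from scipy.optimize import least_squares as ls
P=np.array([(472.66,-.33),(467.58,-6.73),(463.29,-14.14),(461.31,-18.76),(459.77,-23.68),(458.71,-28.6),(458.05,-33.72),(457.9,-38.77),(458.2,-43.79),(458.97,-48.75),(460.21,-53.62),(461.85,-58.38),(463.97,-62.96),(466.46,-67.38),(469.31,-71.4),(472.51,-75.23),(476.14,-78.78),(479.92,-81.9),(484.08,-84.68),(488.61,-87.21),(490.51,-88.1)])
a=ls(lambda x:np.hypot(*(P-x[:2]).T)-55,[513,-37]);print(a.x,a.fun.round(2))
a=ls(lambda x:np.hypot(*(P-x[:2]).T)-x[2],[513,-37,55]);print(a.x,a.fun.round(2))
C=a.x[:2]
for p in (P[-2],P[-1]):print(np.arctan2(*(p-C)[::-1])%(2*np.pi))
E
```

```text
[512.8955501  -37.86618962] [ 0.03 -0.02 -0.01  0.01 -0.01 -0.03  0.    0.    0.02  0.01 -0.01  0.01
 -0.01  0.02 -0.01  0.02 -0.    0.01 -0.03 -0.   -0.  ]
[512.88548637 -37.86878806  54.99095788] [ 0.03 -0.02 -0.01  0.01 -0.01 -0.03  0.    0.    0.01  0.01 -0.01  0.01
 -0.02  0.02 -0.01  0.02 -0.    0.01 -0.03 -0.   -0.  ]
4.255168191043884
4.293325389581997
```

```bash
sed -i 's/512.9,-36.8/512.89,-37.87/' an.py; python3 - <<'E'
import numpy as np
tot=2*np.pi-0.010
st=[.01,.02,.03]; 
tail=[.03,.025,.02,.015,.01,.005]
n=int((tot-sum(st)-sum(tail))/.035); st+= [.035]*n; rest=tot-sum(st)-sum(tail); st+=[rest]+tail if rest<.035 else tail
th=4.345+np.r_[0,np.cumsum(st)]
P=np.c_[np.sin(th),np.cos(th)]*5.5; P=np.round(P-P[0],2); d=np.round(np.diff(P,axis=0),2)+0.
np.savetxt("plan.txt",np.c_[th[1:],d],fmt="%.3f")
for k in range(0,len(d),10):
    e=min(k+10,len(d)); print(k//10,f"cmd->{th[e]:.3f} exp meas {th[e]-.062:.3f}",str([[float(a),float(b),0] for a,b in d[k:e]]))
E
```

```text
0 cmd->4.650 exp meas 4.588 [[-0.02, 0.05, 0], [-0.04, 0.1, 0], [-0.05, 0.16, 0], [-0.05, 0.19, 0], [-0.05, 0.18, 0], [-0.04, 0.19, 0], [-0.04, 0.19, 0], [-0.03, 0.19, 0], [-0.02, 0.19, 0], [-0.02, 0.19, 0]]
1 cmd->5.000 exp meas 4.938 [[0.0, 0.19, 0], [-0.01, 0.2, 0], [0.01, 0.19, 0], [0.01, 0.19, 0], [0.02, 0.19, 0], [0.02, 0.19, 0], [0.03, 0.19, 0], [0.04, 0.19, 0], [0.05, 0.19, 0], [0.05, 0.19, 0]]
2 cmd->5.350 exp meas 5.288 [[0.06, 0.18, 0], [0.06, 0.18, 0], [0.07, 0.18, 0], [0.08, 0.18, 0], [0.08, 0.17, 0], [0.09, 0.17, 0], [0.09, 0.17, 0], [0.11, 0.16, 0], [0.1, 0.16, 0], [0.11, 0.16, 0]]
3 cmd->5.700 exp meas 5.638 [[0.12, 0.15, 0], [0.12, 0.15, 0], [0.13, 0.14, 0], [0.13, 0.14, 0], [0.14, 0.14, 0], [0.14, 0.13, 0], [0.15, 0.12, 0], [0.15, 0.12, 0], [0.16, 0.12, 0], [0.15, 0.11, 0]]
4 cmd->6.050 exp meas 5.988 [[0.17, 0.1, 0], [0.16, 0.1, 0], [0.17, 0.09, 0], [0.17, 0.08, 0], [0.18, 0.08, 0], [0.18, 0.08, 0], [0.18, 0.06, 0], [0.18, 0.06, 0], [0.19, 0.06, 0], [0.18, 0.05, 0]]
5 cmd->6.400 exp meas 6.338 [[0.19, 0.04, 0], [0.19, 0.03, 0], [0.19, 0.03, 0], [0.19, 0.02, 0], [0.
[... 2046 characters left out ...]
.19, 0.03, 0], [-0.19, 0.03, 0], [-0.19, 0.04, 0], [-0.19, 0.05, 0], [-0.18, 0.05, 0], [-0.19, 0.06, 0], [-0.18, 0.07, 0], [-0.18, 0.07, 0], [-0.17, 0.08, 0], [-0.17, 0.08, 0]]
16 cmd->10.250 exp meas 10.188 [[-0.17, 0.1, 0], [-0.17, 0.09, 0], [-0.16, 0.11, 0], [-0.16, 0.1, 0], [-0.16, 0.12, 0], [-0.15, 0.12, 0], [-0.14, 0.12, 0], [-0.15, 0.13, 0], [-0.13, 0.14, 0], [-0.14, 0.13, 0]]
17 cmd->10.568 exp meas 10.506 [[-0.13, 0.15, 0], [-0.12, 0.15, 0], [-0.12, 0.15, 0], [-0.11, 0.15, 0], [-0.11, 0.16, 0], [-0.1, 0.17, 0], [-0.09, 0.17, 0], [-0.05, 0.08, 0], [-0.07, 0.15, 0], [-0.06, 0.13, 0]]
18 cmd->10.618 exp meas 10.556 [[-0.05, 0.1, 0], [-0.03, 0.07, 0], [-0.02, 0.05, 0], [-0.01, 0.03, 0]]
```

Call:
apply_moves(
  claw=[1, 1, 1, 1, 1, 1, 1, 1, 1, 1],
  delta_pos=[
    [-0.02, 0.05, 0],
    [-0.04, 0.1, 0],
    [-0.05, 0.16, 0],
    [-0.05, 0.19, 0],
    [-0.05, 0.18, 0],
    [-0.04, 0.19, 0],
    [-0.04, 0.19, 0],
    [-0.03, 0.19, 0],
    [-0.02, 0.19, 0],
    [-0.02, 0.19, 0],
  ],
  spin=[0, 0, 0, 0, 0, 0, 0, 0, 0, 0],
)

```text
clock: 14.75
position: [505.8, -92.4, 151.3]
tool_rot: [-2.218, -2.217, 0.006]
force: [-7.8, -0.4, 12.6]
grip_width: 17.4
```

```bash
python3 an.py
```

```text
14.75 [505.79 -92.37 151.33] R 54.96 th 4.583 Fr 1.38 Ft -7.68 Fz 12.60 w 17.35 q [-0.19  0.48  0.38  2.15 -0.33  0.57  0.43]
```

Call:
apply_moves(
  claw=[1, 1, 1, 1, 1, 1, 1, 1, 1, 1],
  delta_pos=[
    [0, 0.19, 0],
    [-0.01, 0.2, 0],
    [0.01, 0.19, 0],
    [0.01, 0.19, 0],
    [0.02, 0.19, 0],
    [0.02, 0.19, 0],
    [0.03, 0.19, 0],
    [0.04, 0.19, 0],
    [0.05, 0.19, 0],
    [0.05, 0.19, 0],
  ],
  spin=[0, 0, 0, 0, 0, 0, 0, 0, 0, 0],
)

```text
clock: 15.75
position: [525.2, -91.4, 151.4]
tool_rot: [-2.22, -2.218, 0.006]
force: [-7.0, -2.8, 10.6]
grip_width: 17.2
```

```bash
python3 an.py
```

```text
15.75 [525.22 -91.44 151.35] R 54.97 th 4.939 Fr 1.15 Ft -7.42 Fz 10.63 w 17.2 q [-0.2   0.5   0.39  2.11 -0.33  0.59  0.42]
```

Call:
apply_moves(
  claw=[1, 1, 1, 1, 1, 1, 1, 1, 1, 1],
  delta_pos=[
    [0.06, 0.18, 0],
    [0.06, 0.18, 0],
    [0.07, 0.18, 0],
    [0.08, 0.18, 0],
    [0.08, 0.17, 0],
    [0.09, 0.17, 0],
    [0.09, 0.17, 0],
    [0.11, 0.16, 0],
    [0.1, 0.16, 0],
    [0.11, 0.16, 0],
  ],
  spin=[0, 0, 0, 0, 0, 0, 0, 0, 0, 0],
)

```text
clock: 16.75
position: [542.9, -83.9, 151.4]
tool_rot: [-2.222, -2.219, 0.007]
force: [-5.5, -4.7, 8.8]
grip_width: 17.0
```

```bash
python3 an.py
```

```text
16.75 [542.94 -83.91 151.41] R 54.98 th 5.291 Fr 0.89 Ft -7.17 Fz 8.78 w 16.95 q [-0.21  0.51  0.39  2.08 -0.33  0.61  0.4 ]
```

Call:
apply_moves(
  claw=[1, 1, 1, 1, 1, 1, 1, 1, 1, 1],
  delta_pos=[
    [0.12, 0.15, 0],
    [0.12, 0.15, 0],
    [0.13, 0.14, 0],
    [0.13, 0.14, 0],
    [0.14, 0.14, 0],
    [0.14, 0.13, 0],
    [0.15, 0.12, 0],
    [0.15, 0.12, 0],
    [0.16, 0.12, 0],
    [0.15, 0.11, 0],
  ],
  spin=[0, 0, 0, 0, 0, 0, 0, 0, 0, 0],
)

```text
clock: 17.75
position: [556.9, -70.8, 151.4]
tool_rot: [2.223, 2.219, -0.006]
force: [-4.1, -6.1, 7.3]
grip_width: 17.3
```

```bash
python3 an.py
```

```text
17.75 [556.89 -70.83 151.43] R 54.97 th 5.640 Fr 0.36 Ft -7.29 Fz 7.29 w 17.26 q [-0.24  0.53  0.39  2.06 -0.33  0.62  0.37]
```

Call:
apply_moves(
  claw=[1, 1, 1, 1, 1, 1, 1, 1, 1, 1],
  delta_pos=[
    [0.17, 0.1, 0],
    [0.16, 0.1, 0],
    [0.17, 0.09, 0],
    [0.17, 0.08, 0],
    [0.18, 0.08, 0],
    [0.18, 0.08, 0],
    [0.18, 0.06, 0],
    [0.18, 0.06, 0],
    [0.19, 0.06, 0],
    [0.18, 0.05, 0],
  ],
  spin=[0, 0, 0, 0, 0, 0, 0, 0, 0, 0],
)

```text
clock: 18.75
position: [565.5, -53.9, 151.5]
tool_rot: [2.222, 2.217, -0.005]
force: [-2.5, -7.4, 4.6]
grip_width: 16.8
```

```bash
python3 an.py
```

```text
18.75 [565.5  -53.88 151.46] R 54.99 th 5.988 Fr -0.29 Ft -7.80 Fz 4.64 w 16.8 q [-0.27  0.53  0.39  2.04 -0.33  0.63  0.34]
```

Call:
apply_moves(
  claw=[1, 1, 1, 1, 1, 1, 1, 1, 1, 1],
  delta_pos=[
    [0.19, 0.04, 0],
    [0.19, 0.03, 0],
    [0.19, 0.03, 0],
    [0.19, 0.02, 0],
    [0.19, 0.02, 0],
    [0.2, 0, 0],
    [0.19, 0.01, 0],
    [0.19, -0.01, 0],
    [0.19, -0.01, 0],
    [0.19, -0.02, 0],
  ],
  spin=[0, 0, 0, 0, 0, 0, 0, 0, 0, 0],
)

```text
clock: 19.75
position: [567.9, -35.0, 151.5]
tool_rot: [2.22, 2.215, -0.003]
force: [-0.3, -5.9, 2.0]
grip_width: 17.4
```

```bash
python3 an.py
```

```text
19.75 [567.85 -34.99 151.51] R 55.04 th 0.052 Fr -0.59 Ft -5.89 Fz 2.03 w 17.39 q [-0.31  0.53  0.39  2.04 -0.33  0.62  0.31]
```

Call:
apply_moves(
  claw=[1, 1, 1, 1, 1, 1, 1, 1, 1, 1],
  delta_pos=[
    [0.19, -0.03, 0],
    [0.19, -0.03, 0],
    [0.19, -0.04, 0],
    [0.19, -0.04, 0],
    [0.19, -0.06, 0],
    [0.18, -0.06, 0],
    [0.18, -0.06, 0],
    [0.18, -0.07, 0],
    [0.17, -0.08, 0],
    [0.18, -0.08, 0],
  ],
  spin=[0, 0, 0, 0, 0, 0, 0, 0, 0, 0],
)

```text
clock: 20.75
position: [563.5, -16.4, 151.5]
tool_rot: [2.219, 2.214, -0.001]
force: [1.9, -6.8, 0.7]
grip_width: 16.9
```

```bash
python3 an.py
```

```text
20.75 [563.55 -16.41 151.52] R 55.01 th 0.401 Fr -0.94 Ft -7.03 Fz 0.67 w 16.92 q [-0.34  0.53  0.4   2.05 -0.33  0.62  0.28]
```

Call:
apply_moves(
  claw=[1, 1, 1, 1, 1, 1, 1, 1, 1, 1],
  delta_pos=[
    [0.17, -0.09, 0],
    [0.17, -0.1, 0],
    [0.16, -0.1, 0],
    [0.16, -0.11, 0],
    [0.16, -0.11, 0],
    [0.15, -0.12, 0],
    [0.15, -0.12, 0],
    [0.14, -0.13, 0],
    [0.14, -0.13, 0],
    [0.13, -0.14, 0],
  ],
  spin=[0, 0, 0, 0, 0, 0, 0, 0, 0, 0],
)

```text
clock: 21.75
position: [553.2, -0.4, 151.6]
tool_rot: [2.217, 2.214, 0.002]
force: [3.6, -6.5, -0.6]
grip_width: 16.9
```

```bash
python3 an.py
```

```text
21.75 [ 5.5324e+02 -4.4000e-01  1.5157e+02] R 55.03 th 0.748 Fr -1.78 Ft -7.19 Fz -0.63 w 16.95 q [-0.37  0.52  0.4   2.08 -0.34  0.6   0.25]
```

Call:
apply_moves(
  claw=[1, 1, 1, 1, 1, 1, 1, 1, 1, 1],
  delta_pos=[
    [0.13, -0.14, 0],
    [0.13, -0.15, 0],
    [0.11, -0.15, 0],
    [0.12, -0.16, 0],
    [0.11, -0.16, 0],
    [0.1, -0.16, 0],
    [0.1, -0.16, 0],
    [0.09, -0.17, 0],
    [0.08, -0.18, 0],
    [0.08, -0.17, 0],
  ],
  spin=[0, 0, 0, 0, 0, 0, 0, 0, 0, 0],
)

```text
clock: 22.75
position: [538.3, 11.0, 151.6]
tool_rot: [2.216, 2.214, 0.005]
force: [6.5, -5.3, -3.6]
grip_width: 17.0
```

```bash
python3 an.py
```

```text
22.75 [538.26  10.98 151.59] R 55.05 th 1.092 Fr -1.71 Ft -8.23 Fz -3.61 w 17.03 q [-0.4   0.5   0.4   2.11 -0.34  0.58  0.24]
```

Call:
apply_moves(
  claw=[1, 1, 1, 1, 1, 1, 1, 1, 1, 1],
  delta_pos=[
    [0.07, -0.18, 0],
    [0.07, -0.18, 0],
    [0.06, -0.18, 0],
    [0.05, -0.19, 0],
    [0.05, -0.19, 0],
    [0.04, -0.18, 0],
    [0.03, -0.19, 0],
    [0.03, -0.19, 0],
    [0.02, -0.2, 0],
    [0.01, -0.19, 0],
  ],
  spin=[0, 0, 0, 0, 0, 0, 0, 0, 0, 0],
)

```text
clock: 23.75
position: [520.4, 16.6, 151.6]
tool_rot: [2.215, 2.215, 0.008]
force: [7.1, -2.1, -4.8]
grip_width: 17.2
```

```bash
python3 an.py
```

```text
23.75 [520.38  16.65 151.59] R 55.03 th 1.434 Fr -1.15 Ft -7.29 Fz -4.77 w 17.17 q [-0.42  0.48  0.4   2.15 -0.34  0.56  0.23]
```

Call:
apply_moves(
  claw=[1, 1, 1, 1, 1, 1, 1, 1, 1, 1],
  delta_pos=[
    [0.01, -0.19, 0],
    [0, -0.19, 0],
    [0, -0.19, 0],
    [-0.02, -0.2, 0],
    [-0.02, -0.19, 0],
    [-0.02, -0.19, 0],
    [-0.04, -0.19, 0],
    [-0.04, -0.19, 0],
    [-0.04, -0.18, 0],
    [-0.06, -0.19, 0],
  ],
  spin=[0, 0, 0, 0, 0, 0, 0, 0, 0, 0],
)

```text
clock: 24.75
position: [501.8, 16.0, 151.6]
tool_rot: [2.214, 2.217, 0.011]
force: [7.5, 0.9, -4.8]
grip_width: 17.0
```

```bash
python3 an.py
```

```text
24.75 [501.77  16.02 151.59] R 55.02 th 1.774 Fr -0.60 Ft -7.58 Fz -4.76 w 16.98 q [-0.42  0.46  0.39  2.19 -0.34  0.54  0.23]
```

Call:
apply_moves(
  claw=[1, 1, 1, 1, 1, 1, 1, 1, 1, 1],
  delta_pos=[
    [-0.06, -0.18, 0],
    [-0.06, -0.18, 0],
    [-0.07, -0.18, 0],
    [-0.08, -0.18, 0],
    [-0.09, -0.17, 0],
    [-0.09, -0.17, 0],
    [-0.09, -0.17, 0],
    [-0.1, -0.16, 0],
    [-0.11, -0.16, 0],
    [-0.12, -0.16, 0],
  ],
  spin=[0, 0, 0, 0, 0, 0, 0, 0, 0, 0],
)

```text
clock: 25.75
position: [484.1, 8.9, 151.6]
tool_rot: [2.215, 2.221, 0.011]
force: [6.5, 4.3, -4.3]
grip_width: 17.1
```

```bash
python3 an.py
```

```text
25.75 [484.11   8.95 151.57] R 54.96 th 2.122 Fr 0.30 Ft -7.79 Fz -4.26 w 17.05 q [-0.41  0.44  0.39  2.23 -0.34  0.52  0.25]
```

Call:
apply_moves(
  claw=[1, 1, 1, 1, 1, 1, 1, 1, 1, 1],
  delta_pos=[
    [-0.11, -0.15, 0],
    [-0.13, -0.14, 0],
    [-0.13, -0.15, 0],
    [-0.13, -0.14, 0],
    [-0.14, -0.13, 0],
    [-0.14, -0.13, 0],
    [-0.15, -0.12, 0],
    [-0.15, -0.12, 0],
    [-0.16, -0.11, 0],
    [-0.16, -0.11, 0],
  ],
  spin=[0, 0, 0, 0, 0, 0, 0, 0, 0, 0],
)

```text
clock: 26.75
position: [469.6, -4.0, 151.5]
tool_rot: [2.217, 2.224, 0.009]
force: [4.2, 6.5, -0.3]
grip_width: 17.2
```

```bash
python3 an.py
```

```text
26.75 [469.59  -4.   151.5 ] R 54.97 th 2.478 Fr 0.69 Ft -7.66 Fz -0.31 w 17.15 q [-0.38  0.43  0.39  2.25 -0.34  0.51  0.27]
```

Call:
apply_moves(
  claw=[1, 1, 1, 1, 1, 1, 1, 1, 1, 1],
  delta_pos=[
    [-0.16, -0.1, 0],
    [-0.17, -0.1, 0],
    [-0.17, -0.09, 0],
    [-0.17, -0.08, 0],
    [-0.18, -0.08, 0],
    [-0.17, -0.07, 0],
    [-0.19, -0.07, 0],
    [-0.18, -0.06, 0],
    [-0.18, -0.05, 0],
    [-0.19, -0.05, 0],
  ],
  spin=[0, 0, 0, 0, 0, 0, 0, 0, 0, 0],
)

```text
clock: 27.75
position: [460.4, -21.3, 151.4]
tool_rot: [-2.216, -2.224, -0.006]
force: [-0.0, 8.1, 4.3]
grip_width: 16.9
```

```bash
python3 an.py
```

```text
27.75 [460.44 -21.31 151.44] R 55.00 th 2.836 Fr 2.47 Ft -7.67 Fz 4.25 w 16.89 q [-0.35  0.42  0.39  2.27 -0.33  0.5   0.31]
```

Call:
apply_moves(
  claw=[1, 1, 1, 1, 1, 1, 1, 1, 1, 1],
  delta_pos=[
    [-0.19, -0.04, 0],
    [-0.19, -0.03, 0],
    [-0.19, -0.03, 0],
    [-0.19, -0.01, 0],
    [-0.19, -0.02, 0],
    [-0.2, 0, 0],
    [-0.19, 0, 0],
    [-0.19, 0, 0],
    [-0.19, 0.02, 0],
    [-0.19, 0.02, 0],
  ],
  spin=[0, 0, 0, 0, 0, 0, 0, 0, 0, 0],
)

```text
clock: 28.75
position: [457.9, -40.5, 151.4]
tool_rot: [-2.215, -2.222, -0.003]
force: [-2.0, 6.9, 8.0]
grip_width: 16.8
```

```bash
python3 an.py
```

```text
28.75 [457.94 -40.52 151.36] R 55.02 th 3.190 Fr 1.67 Ft -7.01 Fz 8.03 w 16.84 q [-0.3   0.42  0.38  2.27 -0.33  0.5   0.35]
```

Call:
apply_moves(
  claw=[1, 1, 1, 1, 1, 1, 1, 1, 1, 1],
  delta_pos=[
    [-0.19, 0.03, 0],
    [-0.19, 0.03, 0],
    [-0.19, 0.04, 0],
    [-0.19, 0.05, 0],
    [-0.18, 0.05, 0],
    [-0.19, 0.06, 0],
    [-0.18, 0.07, 0],
    [-0.18, 0.07, 0],
    [-0.17, 0.08, 0],
    [-0.17, 0.08, 0],
  ],
  spin=[0, 0, 0, 0, 0, 0, 0, 0, 0, 0],
)

```text
clock: 29.75
position: [462.2, -59.2, 151.3]
tool_rot: [-2.214, -2.22, -0.001]
force: [-3.1, 6.3, 10.7]
grip_width: 17.0
```

```bash
python3 an.py
```

```text
29.75 [462.18 -59.2  151.34] R 55.01 th 3.540 Fr 0.37 Ft -7.02 Fz 10.69 w 16.99 q [-0.26  0.43  0.38  2.26 -0.33  0.51  0.38]
```

Call:
apply_moves(
  claw=[1, 1, 1, 1, 1, 1, 1, 1, 1, 1],
  delta_pos=[
    [-0.17, 0.1, 0],
    [-0.17, 0.09, 0],
    [-0.16, 0.11, 0],
    [-0.16, 0.1, 0],
    [-0.16, 0.12, 0],
    [-0.15, 0.12, 0],
    [-0.14, 0.12, 0],
    [-0.15, 0.13, 0],
    [-0.13, 0.14, 0],
    [-0.14, 0.13, 0],
  ],
  spin=[0, 0, 0, 0, 0, 0, 0, 0, 0, 0],
)

```text
clock: 30.75
position: [472.6, -75.3, 151.3]
tool_rot: [-2.214, -2.218, 0.002]
force: [-6.3, 4.9, 13.5]
grip_width: 17.0
```

```bash
python3 an.py
```

```text
30.75 [472.59 -75.3  151.32] R 55.00 th 3.890 Fr 1.34 Ft -7.86 Fz 13.53 w 17.05 q [-0.23  0.44  0.38  2.23 -0.33  0.53  0.41]
```

Call:
apply_moves(
  claw=[1, 1, 1, 1, 1, 1],
  delta_pos=[
    [-0.13, 0.15, 0],
    [-0.12, 0.15, 0],
    [-0.12, 0.15, 0],
    [-0.11, 0.15, 0],
    [-0.11, 0.16, 0],
    [-0.1, 0.17, 0],
  ],
  spin=[0, 0, 0, 0, 0, 0],
)

```text
clock: 31.35
position: [481.3, -82.9, 151.3]
tool_rot: [-2.215, -2.218, 0.004]
force: [-7.2, 2.7, 13.4]
grip_width: 16.7
```

```bash
python3 an.py
```

```text
31.35 [481.33 -82.91 151.29] R 54.99 th 4.101 Fr 1.93 Ft -7.49 Fz 13.44 w 16.66 q [-0.21  0.45  0.38  2.21 -0.33  0.54  0.42]
```

Call:
apply_moves(
  claw=[1, 1, 1, 1, 1, 1, 1],
  delta_pos=[
    [-0.09, 0.16, 0],
    [-0.08, 0.15, 0],
    [-0.07, 0.13, 0],
    [-0.05, 0.11, 0],
    [-0.04, 0.09, 0],
    [-0.03, 0.07, 0],
    [-0.02, 0.05, 0],
  ],
  spin=[0, 0, 0, 0, 0, 0, 0],
)

```text
clock: 32.05
position: [489.3, -87.5, 151.3]
tool_rot: [-2.217, -2.218, 0.004]
force: [-6.5, 0.6, 11.4]
grip_width: 17.0
```

```bash
python3 an.py
```

```text
32.05 [489.3  -87.55 151.34] R 54.99 th 4.269 Fr 2.26 Ft -6.15 Fz 11.39 w 16.99 q [-0.2   0.46  0.38  2.19 -0.33  0.55  0.43]
```

Call:
apply_moves(
  claw=[1, 1, 1, 1],
  delta_pos=[
    [-0.02, 0.04, 0],
    [-0.01, 0.02, 0],
    [0, 0, 0],
    [0, 0, 0],
  ],
  spin=[0, 0, 0, 0],
)

```text
clock: 32.45
position: [490.1, -87.9, 151.3]
tool_rot: [-2.217, -2.218, 0.003]
force: [-5.9, 0.4, 12.0]
grip_width: 16.6
```

```bash
python3 an.py
```

```text
32.45 [490.11 -87.91 151.33] R 54.98 th 4.285 Fr 2.07 Ft -5.55 Fz 12.02 w 16.65 q [-0.2   0.46  0.38  2.19 -0.33  0.55  0.43]
```

Call:
apply_moves(
  claw=[1, 1, 1, 1, 1],
  delta_pos=[
    [0.02, -0.04, 0],
    [0.02, -0.05, 0],
    [0.02, -0.05, 0],
    [0.02, -0.04, 0],
    [0, 0, 0],
  ],
  spin=[0, 0, 0, 0, 0],
)

```text
clock: 32.95
position: [489.7, -87.7, 151.4]
tool_rot: [-2.219, -2.22, 0.002]
force: [-3.9, 0.0, 8.0]
grip_width: 16.9
```

```bash
python3 an.py
```

```text
32.95 [489.7  -87.71 151.38] R 54.97 th 4.277 Fr 1.60 Ft -3.54 Fz 8.03 w 16.89 q [-0.2   0.46  0.38  2.19 -0.33  0.55  0.43]
```

Call:
apply_moves(
  claw=[1, 1, 1],
  delta_pos=[
    [0.02, -0.05, 0],
    [0.02, -0.05, 0],
    [0, 0, 0],
  ],
  spin=[0, 0, 0],
)

```text
clock: 33.25
position: [489.4, -87.6, 151.4]
tool_rot: [-2.22, -2.221, 0.001]
force: [-2.4, -0.7, 7.4]
grip_width: 16.8
```

```bash
python3 an.py
```

```text
33.25 [489.38 -87.59 151.43] R 55.00 th 4.271 Fr 1.65 Ft -1.91 Fz 7.38 w 16.78 q [-0.2   0.46  0.38  2.19 -0.33  0.54  0.43]
```

Call:
apply_moves(
  claw=[2.2, 3, 4, 5, 5, 5, 5],
  delta_pos=[
    [0, 0, 0],
    [0, 0, 0],
    [0, 0, 0],
    [0, 0, 0],
    [0, 0, 0],
    [0, 0, 0],
    [0, 0, 0],
  ],
  spin=[0, 0, 0, 0, 0, 0, 0],
)

```text
clock: 33.95
position: [490.0, -87.4, 151.3]
tool_rot: [2.221, 2.222, -0.0]
force: [-0.1, -0.6, 0.3]
grip_width: 49.9
```

```bash
python3 an.py; python3 - <<'E'
from h import *
cv2.imwrite("pics/wrist3.png",bot.get_image("wrist")[:,:,::-1])
E
```

```text
33.95 [489.99 -87.42 151.29] R 54.58 th 4.279 Fr 0.60 Ft 0.16 Fz 0.33 w 49.86 q [-0.2   0.46  0.38  2.19 -0.33  0.54  0.43]
```

View pics/wrist3.png

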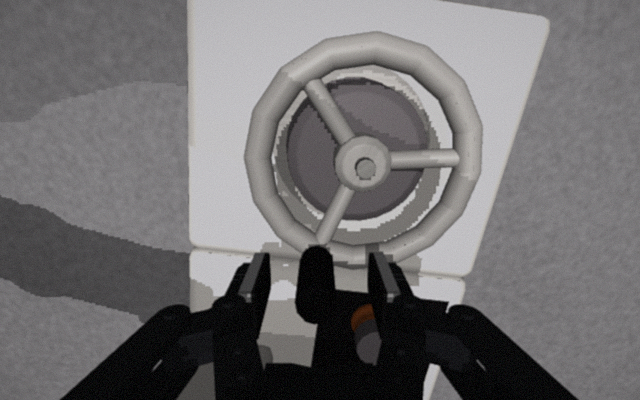

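Call:
apply_moves(
  claw=[5, 5, 5, 5, 5, 5, 5, 5, 5, 5],
  delta_pos=[
    [0, 0, -0.5],
    [0, 0, -1],
    [0, 0, -2],
    [0, 0, -2],
    [0, 0, -2],
    [0, 0, -2],
    [0, 0, -1.5],
    [0, 0, -1],
    [0, 0, 0],
    [0, 0, 0],
  ],
  spin=[0, 0, 0, 0, 0, 0, 0, 0, 0, 0],
)

```text
clock: 35.0
position: [489.7, -87.3, 271.3]
tool_rot: [-2.221, -2.222, -0.0]
force: [0.4, 0.6, -0.2]
grip_width: 49.9
```

Call:
apply_moves(
  claw=[5, 5, 5, 5, 5, 5, 5, 5, 5, 5],
  delta_pos=[
    [1, 0, 0],
    [2, -0.5, 0],
    [3, -0.5, 0],
    [3, -0.5, 0],
    [3, -0.5, 0],
    [3, -0.5, 0],
    [3, -0.5, 0],
    [2, 0, 0],
    [1, 0, 0],
    [0, 0, 0],
  ],
  spin=[0, 0, 0, 0, 0, 0, 0, 0, 0, 0],
)

```text
clock: 36.0
position: [459.4, 124.2, 270.7]
tool_rot: [-2.217, -2.225, 0.002]
force: [0.3, 0.3, 0.3]
grip_width: 50.2
```

```bash
python3 an.py; python3 - <<'E'
from h import *
c=bot.get_calibration("wrist")
w=bot.get_image("wrist"); cv2.imwrite("pics/wrist4.png",w[:,:,::-1])
t=bot.get_image("top"); cv2.imwrite("pics/top4.png",t[:,:,::-1])
for th in (4.271,):
  p=np.array([512.89+55*np.cos(th),-37.2+55*np.sin(th)])
  print([(proj("wrist",(*p,z),c).round(1),proj("top",(*p,z)).round(1)) for z in (141,185)])
s=bot.get_image("scene"); a=cv2.imread("pics/scene0.png")
cv2.imwrite("pics/cmp4.png",np.vstack([cv2.resize(s[80:280,100:450,::-1],None,fx=1.5,fy=1.5),cv2.resize(a[80:280,100:450],None,fx=1.5,fy=1.5)])[:600])
E
```

```text
36.0 [459.4  124.17 270.69] R 170.64 th 1.890 Fr 0.15 Ft -0.41 Fz 0.25 w 50.23 q [-0.7   0.24  0.42  2.13 -0.13  0.8  -0.2 ]
[(array([343.4, 371.1]), array([445.3, 275.2])), (array([346.6, 407.8]), array([454.5, 275.4]))]
```

View pics/wrist4.png

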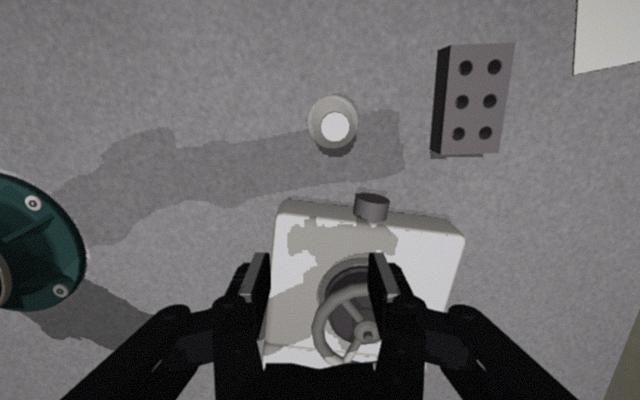

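View pics/cmp4.png

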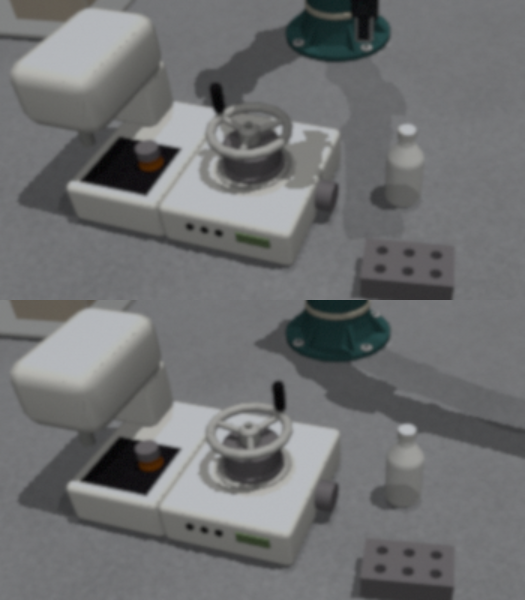

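View pics/top4.png

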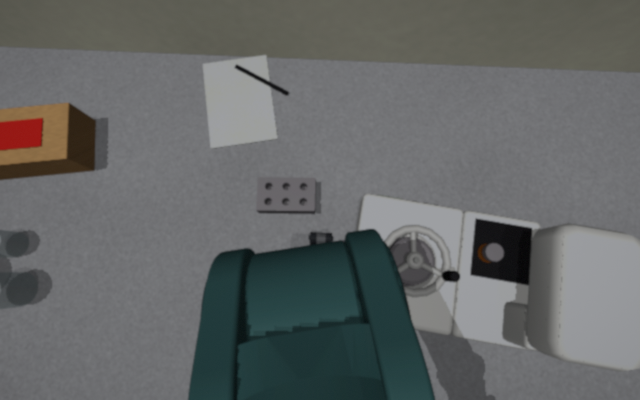

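```bash
python3 - <<'E'
from h import *
o=bot.observe();print(o["clock"],o["force"].round(1),abs(o["dq"]).max())
print(bot.finish_job())
E
```

```text
36.15 [ 0.6 -1.5  0.1] 0.008968444836396774
the job is handed in; nothing more can be done
None
```

I turned the handwheel anticlockwise through its free play, held still where the screw began to resist, then turned it on by one full turn and let go. The job is handed in at 36 s, with no verdict reported.

- **Finding the resistance:** after about 1.9 rad of free play, the force along the handle's path rose from about 0.5 N to 6 N. I stopped there and held still for just over 2 s; the handle stayed at 4.293 rad (heading about the wheel axis).
- **The full turn:** I turned at about 0.35 rad/s, with readings of 6 to 8 N along the path (forcing starts at about 16 N). The gripper path matched a 55 mm circle to within about 0.05 mm.
- **End position:** the handle ended at 4.285 rad under the same load, with no overshoot. That is 0.008 rad short of a full turn from where I held. I left that margin on purpose, because the screw could have begun to resist up to about 0.04 rad before the hold.
- **Letting go:** I eased off most of the load, which moved the gripper back 0.014 rad. I took that as give in the grip and arm rather than the wheel turning back, then opened the gripper and moved clear.

**Last checks:** the handle in the top picture is within a few pixels of where it should be. In the pictures the jar, bottle and rack look unmoved, and the robot is touching nothing. I did not try to read the stem's rise from the pictures, as it is too coarse. The vertical force while gripping reached about 13 N, well under the limits.

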